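# Hold a brass title plate under the spring press while its adhesive takes

### The job

Loosen the black wing knob on the green press carriage by turning it anticlockwise (seen from above) all the way to its stop, slide the carriage along its bar until the press foot stands centred over the brass title plate on the booklet, then push the yellow cap 14 mm down, so that the red band on its stem sits at the barrel's mouth, and keep holding it there: the program finishes while still holding the cap down. Never push the cap nearly to the bottom, never press the foot on the bare paper, and leave the plate, the booklet and the other things on the bench where they lie.

Things in the scene. Friction and masses are not known exactly. Their poses are not given: they have to be found in the camera images.
- press_frame: Fixed grey press: base plate 190 (its x) x 340 (its y) x 10 mm, origin at the centre of the underside, z up. Two posts 36 x 22 mm, 94 mm high, stand at its y = +-155, x = +62 mm and carry a square steel guide bar (20 mm, axis 70 mm above the bench) along its y. The green carriage rides on that bar; the base's yaw varies.
- carriage (a joint): Travel of the green carriage (44 mm wide along the bar, top 92 mm above the bench) along the bar, m, growing toward the frame's +y; range 0 to 0.205; it starts near 0. The knob's and plunger's axes lie at the frame's y = -0.100 + this value. A friction clamp holds it while the knob is tight (it slips only above about 30 N); when free it slides with about 1.5 N and stays where it is left.
- clamp_knob (a joint): Angle of the clamp knob, rad: 0 = tight (wing across the bar), 1.4 = its stop, quite free (wing nearly along the bar). Grows anticlockwise seen from above; the clamp lets go at about 0.95; it stays where it is left and needs about 0.2 to 0.3 N m. Starts near tight, at 0 to about 0.2.
- knob_grip (a point): Point on the knob's upright axis at the height to grip, 135 mm above the bench. The black wing is 46 mm long along this point's x axis, 12 mm thick along its y axis, and spans heights 113 to 147 mm. Rides on the carriage, at the frame's x = +62 mm.
- press_cap: Yellow round cap on the plunger stem, 31 mm across, 30 mm high, its lower edge tapered over 5 mm to 22 mm across; can be gripped by its sides or pushed on top. Origin at the centre of its underside, 142 mm above the bench when up. Stands in front of the knob, at the frame's x = -23 mm. The barrel under it is 34 mm across, mouth 100 mm above the bench. To move the carriage, hold or push the cap along the bar.
- cap_top (a point): Centre of the cap's top face, 172 mm above the bench when up.
- plunger (a joint): Downward travel of the cap, m: 0 = up, 0.024 = bottom. Spring-returned: it springs up when let go. The first part to about 0.006 takes about 1 to 2 N; then the foot meets the plate and the push grows by about 1 N per mm, to about 10 N at 14 mm travel. The 6 mm red band round the stem (11 to 17 mm above the barrel's mouth when up) marks the right travel, 0.014.
- press_foot: Black rubber foot, 23 mm across, at the lower end of the plunger, straight below the cap; origin at the centre of its underside, 28 mm above the bench when up. It telescopes on an inner spring when it meets the plate.
- booklet: Loose pale booklet of folded sheets, 245 x 165 x 8 mm, lying on the base plate under the bar, long side along the bar; origin at the centre of its underside, 10 mm above the bench.
- brass_plate: Loose brass title plate, 34 (its x) x 50 (its y, roughly along the bar) x 4 mm, lying on the booklet in the foot's path; origin at the centre of its underside.
- plate_top (a point): Centre of the brass plate's upper face, about 22 mm above the bench.
- spool: Bystander: wooden spool of pale thread, 42 mm across, 52 mm high, origin under its centre.
- weight: Bystander: dark blue cloth-covered iron weight, 60 x 90 x 36 mm, origin under its centre.
- pot: Bystander: grey-brown glue pot, 72 mm across, 65 mm high, origin under its centre.
- folder: Bystander: short pale bone folder, 22 x 108 x 8 mm, origin under its centre.
There are look-alikes about, which are no part of the job. Of the things shaped like the brass_plate, the brass one is meant.

How it is judged:
On the way, in this order (a step that is already met when the one before it is completed fails the run):
1. the clamp knob is turned anticlockwise to its stop (past 1.2 rad) (value of joint clamp_knob above 1.2 rad), for 0.2 s.
2. the raised foot stands over the plate, within 8 mm of its centre (horizontal distance between press_foot and plate_top below 0.008 m and value of joint plunger below 0.006 m), for 0.2 s.
At the end, for the whole second after the job is handed in: The foot is centred on the brass plate within 8 mm and presses on it with more than 2 N; the fingers are holding the cap (more than 2 N of contact) at 14 mm travel, within 3 mm; the plate lies within 10 mm and the booklet within 15 mm of where they started (horizontal distance between press_foot and plate_top below 0.008 m and value of joint plunger between 0.011 and 0.017 m and contact force between press_foot and brass_plate above 2 N and contact force between the fingers and press_cap above 2 N and distance of brass_plate from where it was at the start of the episode below 0.01 m and distance of booklet from where it was at the start of the episode below 0.015 m); the arm keeps its last pose, push and grip.
It fails at once if the cap is pushed nearly to the bottom (past 20 mm) (value of joint plunger above 0.02 m).
It fails at once if the foot presses on the bare booklet (contact force between press_foot and booklet above 1 N).
It fails at once if a bystander (spool, weight, pot or bone folder) is moved more than 20 mm (distance of any of spool, weight, pot, folder from where it was at the start of the episode above 0.02 m).
It also fails if it takes over 54 s, if anything falls off the work surface, if the arm or the gripper's body presses on something with over 40 N, if the wrist force passes 120 N, or if a joint passes its speed limit or range.

### The arm

A 6-joint arm with a two-finger parallel gripper is mounted at the origin on a cart in front of the work surface, level with it; the furniture and walls round the work are solid. World frame = base frame: x ahead of the robot, y to its left, z up, the work surface at z = 0. Lengths are in m, angles in rad, forces in N, time in s.
With the tool pointing down it reaches from about 0.225 to 0.875 m from the base axis. Payload 3.4 kg.
Tool frame: the origin (TCP) lies on the centre line of the jaws, within the pads' length; the fingertips stand 19 mm ahead of it and the grasp point (between the pads) is the TCP (nose_length is the distance from the TCP to the fingertips, in m); z points along the fingers, y is the direction in which the jaws open and shut (so a half turn about z gives the same grasp; the last joint's range is limited). The gripper opens to 85 mm and grips with 20 to 120 N. Pads are 22 mm wide; open, the fingers measure 114 mm over their backs; the gripper's body (76 mm by 85 mm) begins 54 mm behind the grasp point. The pads swing forward as they close: fully open they stand 13 mm farther back than shut.
Start: joints at [-1.283, 0.276, 1.505, -0, 1.361, -0.121], TCP at [0.229, -0.528, 0.25] pointing down, gripper open.
Joint ranges: [-2.89, 2.89], [-0.75, 2.08], [0.22, 2.7], [-1.18, 4.32], [0.11, 2.71], [-2.7, 2.7]. Speed limits (rad/s): [2.57, 2.57, 3.14, 3.14, 3.14, 3.14].

### API

Orientations are given as a unit quaternion [w, x, y, z].
In Python, from rig import * gives the robot as it stands.
- The arm moves only by the shell command python3 -m jog 'ROWS' [OPENING] [FORCE]. ROWS is JSON, one flat list of numbers, 6 for each row, row after row: the shift along the tool's x, y, z in mm, then the turn, a rotation vector about the tool's x, y, z in degrees. In form: [tx, ty, tz, wx, wy, wz, tx, ty, tz, wx, wy, wz, ...]. A call has 1 to 10 rows; each row is the pose to reach, as a shift and turn from the pose commanded when the call began, along the tool's axes at that moment; what a row does not reach only later rows make up. A row lasts 1/8 s, in which the tool goes at most 62.5 mm and 10.7 degrees, less where a joint would pass 70% of its speed; a pose out of reach is approached as far as the arm can. A call with a gripper value outside its range is refused whole. OPENING is the closure, from 0 (fully open) to 1 (shut), set as the call begins (- or left out, the last holds). The fingers move at their own pace and stop on an object; FORCE is the grip in N (left out, the last holds). Time passes only in rows, so rows that repeat a pose let the fingers close. It gives the time, the measured TCP pose, the force and the opening at its end, in the units of the state.
- get_state(): the state, without advancing time (a new reading comes with each control period).
- get_image(name): name is "scene" or "side" or "wrist"; returns a dict with "frame" (420x560x3 uint8, red, green, blue), "camera_matrix" (3x3 intrinsics, pixels), "rvec" (rotation vector, rad) and "tvec" (3), from world to camera coordinates, as OpenCV has them. Camera axes: x right, y down, z forward; pixel columns grow to the right and rows downward; lengths in m; the calibration is good to about 2 mm. A picture is of the moment at which its call begins. There is no depth.
- sign_off(): hands the job in, once; it reports no verdict.
The state is a dict: "clock": time; "qpos": joint angles; "qd": joint speeds; "effort": joint torques, N m; "position": TCP position; "ee_rot": TCP orientation; "contact_force": force on the tool from outside, world axes, zero at the start; "moment": the same for the moment, N m; "width": finger opening in m.
Only numpy, scipy, OpenCV 4.12 (cv2) and the standard library are available. Lean on these libraries where they do the work, as an engineer would, in place of code of your own. Each camera call takes 0.05 s, during which the arm holds its last target.

## Working session

There is one attempt and no reset: what is moved stays moved. The work goes in short steps, Python scripts to look and compute and a shell command to move; the robot and the scene stay as the last step left them, time stands still between calls to the robot, and variables do not carry over. Pictures are saved under pics/ and viewed, and the job is handed in when it is done.

```bash
ls; mkdir -p pics
python3 - <<'E'
from rig import *
import cv2
for n in("scene","side","wrist"):
    d=get_image(n); cv2.imwrite(f"pics/{n}0.png",d["frame"][:,:,::-1])
    print(n,d["camera_matrix"].tolist(),d["rvec"],d["tvec"])
print(get_state())
E
```

```text
pics
scene [[439.09502195303446, 0.0, 273.8848769151088], [0.0, 439.09502195303446, 207.29767312332535], [0.0, 0.0, 1.0]] [ 2.13474459 -1.28372714  0.50309634] [-0.21843243  0.41504269  1.15706595]
side [[390.69614075340706, 0.0, 285.09564084083416], [0.0, 390.69614075340706, 210.78858210974127], [0.0, 0.0, 1.0]] [ 0.45050868 -2.66257793  1.30346084] [0.47187169 0.20117853 0.92484448]
wrist [[327.6908955205282, 0.0, 278.7111668904073], [0.0, 327.6908955205282, 211.3526649081525], [0.0, 0.0, 1.0]] [-2.41520747  1.58625631  0.23557054] [-0.57533034 -0.03761747  0.37994732]
{'clock': 0.15, 'qpos': array([-1.28301097e+00,  2.76431654e-01,  1.50583623e+00,  2.71404796e-05,
        1.36069799e+00, -1.20964822e-01]), 'qd': array([ 1.21430248e-03, -1.55574471e-03, -3.87378517e-03, -2.10240393e-05,
        2.55590292e-04, -5.06731306e-04]), 'effort': array([ 5.51340800e-04, -4.17145586e+01, -2.46031845e+01, -1.38314608e-04,
        7.49232131e-03,  2.05151957e-05]), 'position': array([ 0.22845875, -0.52726813,  0.24965115]), 'ee_rot': array([-6.85325654e-04,  9.79188350e-01,  2.02952465e-01, -4.39799468e-05]), 'contact_force': array([ 0.1788773 ,  0.13319004, -0.27238931]), 'moment': array([-0.00853325,  0.03677257, -0.01708665]), 'width': 0.08538938771908924}
```

View pics/scene0.png

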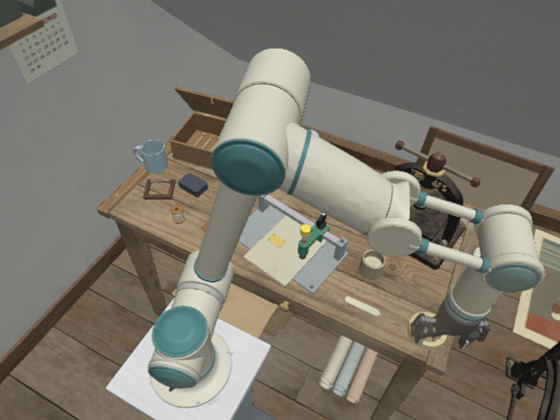

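View pics/side0.png

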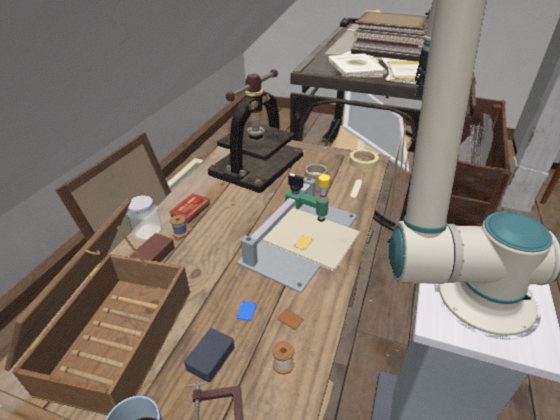

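View pics/wrist0.png

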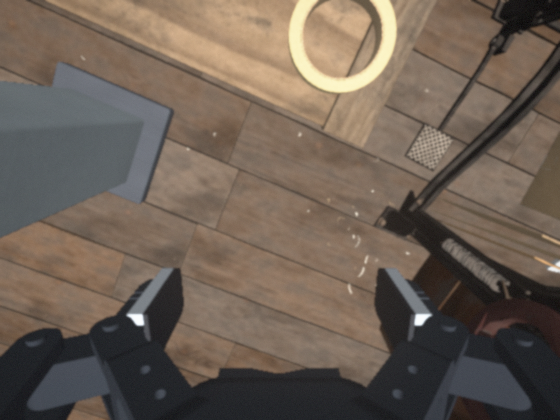

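Run:
```python
import cv2
a=cv2.imread("pics/scene0.png")[175:305,220:400]
cv2.imwrite("pics/c1.png",cv2.resize(a,None,fx=4.4,fy=4.4,interpolation=cv2.INTER_CUBIC))
a=cv2.imread("pics/side0.png")[160:340,225:375]
cv2.imwrite("pics/c2.png",cv2.resize(a,None,fx=3.3,fy=3.3,interpolation=cv2.INTER_CUBIC))
```

```text
(no output)
```

View pics/c1.png

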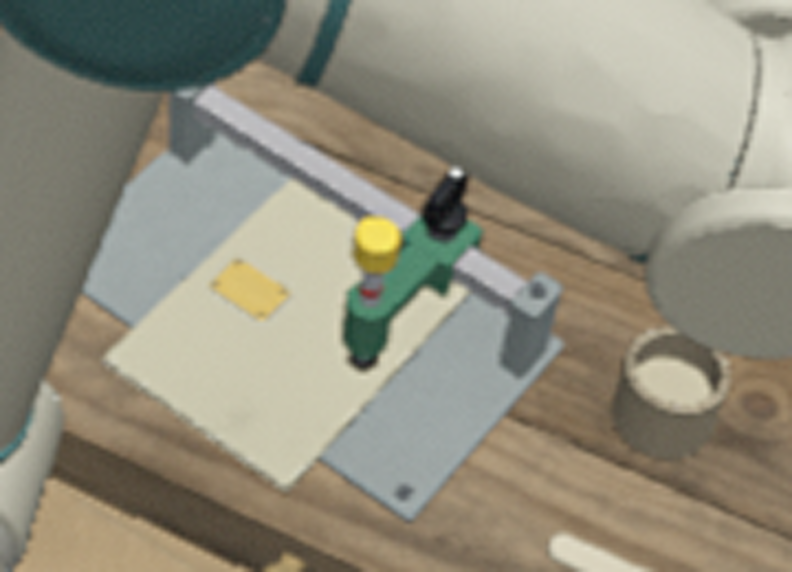

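View pics/c2.png

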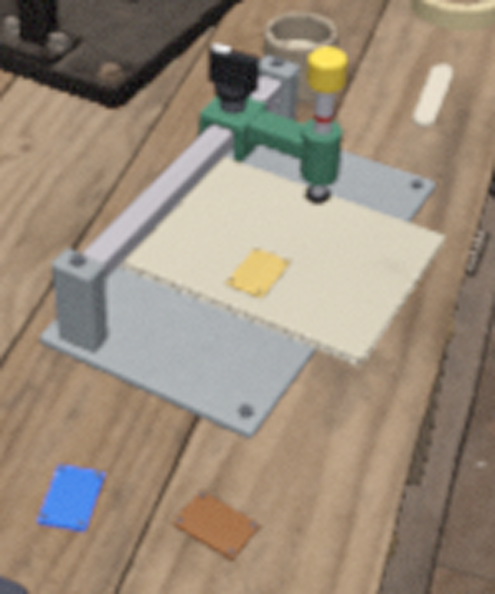

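The plate look-alikes in the side view are yellow at (303,242) on the booklet, blue at (247,311) on the bench and copper-brown at (290,319) on the bench. The yellow one is brass and lies on the booklet in the foot's path, so it is the one meant, and the crops confirm it. Next I measure it.

```bash
cat > h.py <<'E'
from rig import *
import numpy as np, cv2
def cam(d):
    R=cv2.Rodrigues(np.array(d["rvec"],float))[0]; t=np.array(d["tvec"],float).ravel(); return np.array(d["camera_matrix"]),R,t
def ray(d,uv):
    K,R,t=cam(d); v=R.T@np.linalg.solve(K,[uv[0],uv[1],1.]); return -R.T@t, v/np.linalg.norm(v)
def onz(d,uv,z):
    c,v=ray(d,uv); return c+v*(z-c[2])/v[2]
def tri(d1,u1,d2,u2):
    c1,v1=ray(d1,u1);c2,v2=ray(d2,u2)
    s=np.linalg.lstsq(np.c_[v1,-v2],c2-c1,rcond=None)[0]
    p,q=c1+s[0]*v1,c2+s[1]*v2; return (p+q)/2,np.linalg.norm(p-q)
def proj(d,p):
    K,R,t=cam(d); q=K@(R@np.array(p)+t); return q[:2]/q[2]
def blobs(img,lo,hi,amin=20):
    hsv=cv2.cvtColor(img,cv2.COLOR_RGB2HSV); m=cv2.inRange(hsv,lo,hi)
    n,l,s,c=cv2.connectedComponentsWithStats(m)
    return [(c[i].round(1).tolist(),s[i].tolist()) for i in range(1,n) if s[i][4]>=amin],m
E
python3 - <<'E'
from h import *
np.set_printoptions(precision=4,suppress=True)
D={n:get_image(n) for n in("scene","side")}
for n,d in D.items():
    for nm,lo,hi in(("yel",(18,110,120),(32,255,255)),("green",(65,90,30),(85,255,200))):
        print(n,nm,blobs(d["frame"],lo,hi)[0])
E
```

```text
scene yel [([305.2, 230.1], [301, 224, 10, 13, 108]), ([276.5, 240.3], [269, 235, 16, 12, 106])]
scene green [([311.7, 239.0], [299, 225, 30, 31, 294])]
side yel [([412.8, 61.7], [405, 61, 14, 3, 22]), ([323.6, 180.6], [318, 174, 13, 14, 154]), ([302.6, 242.3], [295, 236, 16, 13, 126])]
side green [([309.6, 201.7], [286, 191, 42, 25, 411])]
```

Run:
```python
from h import *
np.set_printoptions(precision=4,suppress=True)
D={n:get_image(n) for n in("scene","side")}
a,b=D["scene"],D["side"]
print("cap",tri(a,(305.2,230.1),b,(323.6,180.6)), onz(a,(305.2,230.1),.157),onz(b,(323.6,180.6),.157))
print("plate",tri(a,(276.5,240.3),b,(302.6,242.3)),onz(a,(276.5,240.3),.022),onz(b,(302.6,242.3),.022))
# posts: scene crop scale 4.4 off(220,175); side 3.3 off (225,160)
S=lambda x,y:((x+.5)/4.4+220-.5,(y+.5)/4.4+175-.5); T=lambda x,y:((x+.5)/3.3+225-.5,(y+.5)/3.3+160-.5)
print("postR",onz(a,S(538,290),.094),onz(b,T(281,68),.094))
print("postL",onz(a,S(185,92),.094),onz(b,T(77,261),.094))
print("base corners near: ", onz(a,S(408,520),.01),onz(b,T(434,184),.01),onz(b,T(250,434),.01),onz(b,T(42,338),.01))
print("knobtop white",tri(a,S(456,173),b,T(222,50)))
print("foot",onz(a,S(362,362),.028),onz(b,T(318,196),.028))
for nm,d,sx in(("a",a,S),("b",b,T)):
    m=blobs(d["frame"],(18,110,120),(32,255,255))[1]
    x,y=(269,235) if nm=="a" else (295,236)
    m2=np.zeros_like(m);m2[y:y+14,x:x+17]=m[y:y+14,x:x+17]
    P=np.array([onz(d,(u,v),.022)[:2] for v,u in np.argwhere(m2)],np.float32)
    print(nm,cv2.minAreaRect(P*1000))
```

```text
cap (array([ 0.4341, -0.1175,  0.1579]), np.float64(0.0013067658496697305)) [ 0.4355 -0.1173  0.157 ] [ 0.4337 -0.1181  0.157 ]
plate (array([ 0.4563, -0.0168,  0.0189]), np.float64(0.0013239666473409634)) [ 0.455  -0.0179  0.022 ] [ 0.4548 -0.0131  0.022 ]
postR [ 0.4989 -0.2143  0.094 ] [ 0.4927 -0.2004  0.094 ]
postL [0.545 0.085 0.094] [0.5616 0.0943 0.094 ]
base corners near:  [ 0.3422 -0.1954  0.01  ] [ 0.344  -0.1894  0.01  ] [0.4132 0.1387 0.01  ] [0.5933 0.1005 0.01  ]
knobtop white (array([ 0.527 , -0.1358,  0.1444]), np.float64(0.000380392851176684))
foot [ 0.4316 -0.1181  0.028 ] [ 0.4324 -0.1169  0.028 ]
a ((455.00567626953125, -18.12731170654297), (44.62112045288086, 28.904590606689453), 78.49280548095703)
b ((454.4730529785156, -13.56850814819336), (45.402587890625, 29.523897171020508), 78.59296417236328)
```

```bash
cat >> h.py <<'E'
from scipy.spatial.transform import Rotation as Ro
def Rt(s): q=s["ee_rot"]; return Ro.from_quat([q[1],q[2],q[3],q[0]])
def delta(p,yawdeg):
    s=get_state();R=Rt(s)
    y=np.radians(yawdeg);x=np.array([np.cos(y),np.sin(y),0]);z=np.array([0,0,-1.]);G=Ro.from_matrix(np.c_[x,np.cross(z,x),z])
    return (R.inv().apply(np.array(p)-s["position"])*1000).round(1),np.degrees((R.inv()*G).as_rotvec()).round(2)
def yaw(s): x=Rt(s).apply([1,0,0]); return np.degrees(np.arctan2(x[1],x[0]))
E
python3 - <<'E'
from h import *
np.set_printoptions(precision=4,suppress=True)
d=get_image("wrist"); s=get_state()
K,R,t=cam(d); c=-R.T@t
print("cam in tool",Rt(s).inv().apply(c-s["position"]),"axis",Rt(s).inv().apply(R[2]))
print(delta((.5176,-.1351,.25),-12))
E
```

```text
cam in tool [ 0.0729  0.0014 -0.1239] axis [-0.2878 -0.0007  0.9577]
(array([ 421.3, -245.2,    0.2]), array([-0.01,  0.  , 35.42]))
```

```bash
python3 -m jog '[42,-25,0,0,0,4, 84,-49,0,0,0,8, 126,-74,0,0,0,12, 168,-98,0,0,0,16, 211,-123,0,0,0,20, 253,-147,0,0,0,24, 295,-172,0,0,0,28, 337,-196,0,0,0,32, 379,-221,0,0,0,35, 421,-245,0,0,0,35.4]' 0.4 40; python3 -m jog '[0,0,0,0,0,0,0,0,0,0,0,0]'
python3 - <<'E'
from h import *
for n in("wrist","side"):
    d=get_image(n); cv2.imwrite(f"pics/{n}1.png",d["frame"][:,:,::-1])
s=get_state();print(s,yaw(s))
E
```

```text
clock: 1.65
position: [0.5183, -0.1341, 0.2505]
ee_rot: [0.0, 0.995, -0.105, 0.0]
contact_force: [0.2, -0.5, 0.3]
width: 0.0516
clock: 1.9
position: [0.5172, -0.1357, 0.2502]
ee_rot: [0.0, 0.995, -0.104, -0.0]
contact_force: [-0.0, -0.0, 1.2]
width: 0.0512
{'clock': 2.0, 'qpos': array([-3.87787367e-01,  2.15092068e-01,  1.58917011e+00, -7.20959305e-04,
        1.33751986e+00,  1.39334801e+00]), 'qd': array([-0.00818899, -0.00204493,  0.00017169,  0.00170461, -0.00077785,
        0.00276999]), 'effort': array([ 4.84442823e-01, -3.76417601e+01, -2.44154119e+01,  2.92309129e-02,
       -2.16975037e-03, -2.89420590e-03]), 'position': array([ 0.5168332 , -0.13640663,  0.25030659]), 'ee_rot': array([ 3.10388195e-04,  9.94483463e-01, -1.04892847e-01, -1.88736957e-04]), 'contact_force': array([-0.02636717,  1.05528982, -0.27165981]), 'moment': array([-0.05126034, -0.03418696, -0.00127615]), 'width': 0.0512696841346301} -12.041992771923823
```

View pics/wrist1.png

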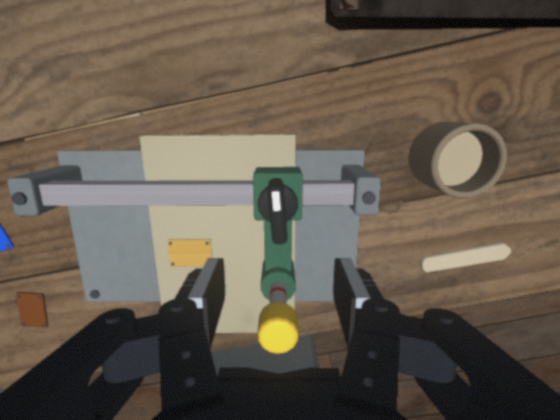

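The wrist view shows the wing from (275,190) to (281,240), the cap at (278,328), the brass plate at (190,252), and the post screws at about (20,199) and (369,198). I'll measure from this.

Run:
```python
from h import *
np.set_printoptions(precision=4,suppress=True)
d=get_image("wrist");f=d["frame"]
bl,m=blobs(f,(15,130,100),(32,255,255),100);print(bl)
cnts,_=cv2.findContours(m,cv2.RETR_EXTERNAL,cv2.CHAIN_APPROX_NONE)
for c in cnts:
    if cv2.contourArea(c)<200: continue
    (u,v)=c.reshape(-1,2).mean(0)
    z=.172 if v>290 else .022
    P=np.array([onz(d,p,z)[:2]*1000 for p in c.reshape(-1,2)],np.float32)
    print(z,cv2.minAreaRect(P),cv2.minEnclosingCircle(P))
print("posts",onz(d,(20,199),.094),onz(d,(369,198),.094))
g=cv2.cvtColor(f,cv2.COLOR_RGB2GRAY)
a=f[150:360,150:350,::-1];cv2.imwrite("pics/c3.png",cv2.resize(a,None,fx=2.8,fy=2.8,interpolation=cv2.INTER_CUBIC))
```

```text
[([188.6, 252.2], [169, 240, 41, 25, 891]), ([277.1, 328.1], [257, 302, 41, 52, 1689])]
0.172 ((443.240478515625, -120.8431625366211), (29.146148681640625, 43.069393157958984), 76.82986450195312) ((443.3609619140625, -120.32698822021484), 21.546010971069336)
0.022 ((458.2812805175781, -18.408052444458008), (46.95069122314453, 30.36834716796875), 77.91718292236328) ((457.84326171875, -17.937545776367188), 24.80592918395996)
posts [0.5652 0.0855 0.094 ] [ 0.5016 -0.216   0.094 ]
```

View pics/c3.png

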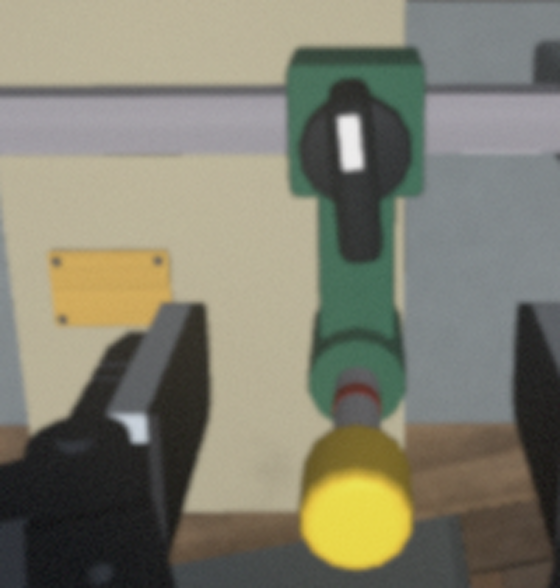

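Run:
```python
from h import *
np.set_printoptions(precision=4,suppress=True)
d=get_image("wrist")
C=lambda x,y:((x+.5)/2.8+149.5,(y+.5)/2.8+149.5)
print("cap",onz(d,C(357,513),.172))
a,b=onz(d,C(350,110),.147),onz(d,C(361,258),.147)
print("wing",a,b,np.degrees(np.arctan2(*(a-b)[1::-1])),np.linalg.norm(a-b),(a+b)/2)
a,b=onz(d,C(337,115),.147),onz(d,C(363,170),.147)
print("white c",onz(d,C(350,143),.147))
pl=np.array([.4583,-.0184]);cap=onz(d,C(357,513),.172)[:2]
y=np.radians(78.1);e=np.array([np.cos(y),np.sin(y)])
print("along",(pl-cap)@e,"lat",(pl-cap)@[e[1],-e[0]])
k=cap+.085*np.array([e[1],-e[0]]);print("knob",k)
P1=np.array([.5652,.0855]);P2=np.array([.5016,-.216]);print(np.linalg.norm(P1-P2),np.degrees(np.arctan2(*(P1-P2)[::-1])))
c=(P1+P2)/2;print("lat knob from bar line",(k-c)@[e[1],-e[0]],(k-c)@e)
```

```text
cap [ 0.4393 -0.1201  0.172 ]
wing [ 0.5387 -0.1396  0.147 ] [ 0.4987 -0.1338  0.147 ] -8.148049997711517 0.0404084187063696 [ 0.5187 -0.1367  0.147 ]
white c [ 0.5302 -0.1377  0.147 ]
along 0.10339543139259028 lat -0.0024096626274540257
knob [ 0.5225 -0.1376]
0.30813505156018844 78.08835814592493
lat knob from bar line 0.004262971760478233 -0.07303821976385887
```

```bash
python3 -c "
from h import *
print(delta((.519,-.1365,.135),-8.1),get_state()['position'])"
```

```text
(array([  2.1,  -0.5, 115.4]), array([ 0.02,  0.01, -3.98])) [ 0.5168642  -0.1365243   0.25035936]
```

```bash
python3 -m jog '[2,0,30,0,0,-2, 2,0,60,0,0,-4, 2,0,85,0,0,-4, 2,0,105,0,0,-4, 2,0,115,0,0,-4, 2,0,115,0,0,-4]'
python3 - <<'E'
from h import *
d=get_image("wrist"); cv2.imwrite(f"pics/wrist2.png",d["frame"][:,:,::-1])
print(get_state()["position"],get_state()["contact_force"])
E
```

```text
clock: 2.85
position: [0.519, -0.1363, 0.135]
ee_rot: [-0.0, 0.998, -0.07, -0.0]
contact_force: [-0.1, -0.5, 0.8]
width: 0.051
[ 0.51957062 -0.13642367  0.13564323] [1.06630737 0.86915574 0.7278328 ]
```

View pics/wrist2.png

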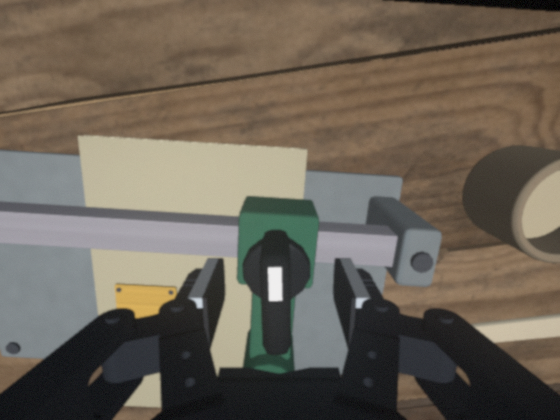

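The wing stands upright between the jaws, spanning about (275,235) to (278,350), so I close on it.

```bash
python3 -m jog '[0,0,0,0,0,0,0,0,0,0,0,0,0,0,0,0,0,0,0,0,0,0,0,0]' 1 50; python3 -m jog '[0,0,0,0,0,0,0,0,0,0,0,0]'
python3 - <<'E'
from h import *
d=get_image("wrist"); cv2.imwrite(f"pics/wrist3.png",d["frame"][:,:,::-1])
s=get_state();print(s["position"],s["contact_force"],s["moment"],s["width"],yaw(s))
E
```

```text
clock: 3.4
position: [0.52, -0.1353, 0.1362]
ee_rot: [-0.0, 0.998, -0.069, 0.001]
contact_force: [0.2, 3.3, 5.8]
width: 0.0113
clock: 3.65
position: [0.52, -0.1353, 0.1362]
ee_rot: [-0.0, 0.998, -0.069, 0.001]
contact_force: [-0.1, 3.8, 5.5]
width: 0.0114
[ 0.51999094 -0.13530188  0.13617468] [1.01287796 3.80295705 5.00167245] [ 0.55150601 -0.02972601  0.23164999] 0.011390776728267105 -7.958971135336279
```

View pics/wrist3.png

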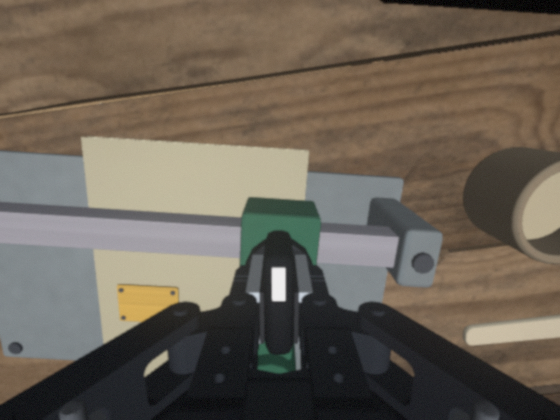

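```bash
python3 -m jog '[0,0,0,0,0,-7, 0,0,0,0,0,-14, 0,0,0,0,0,-21, 0,0,0,0,0,-28, 0,0,0,0,0,-35]'; python3 -m jog '[0,0,0,0,0,-8, 0,0,0,0,0,-16, 0,0,0,0,0,-24, 0,0,0,0,0,-32, 0,0,0,0,0,-39, 0,0,0,0,0,-40,0,0,0,0,0,-40]'
python3 - <<'E'
from h import *
d=get_image("wrist"); cv2.imwrite(f"pics/wrist4.png",d["frame"][:,:,::-1])
s=get_state();print(s["position"],s["contact_force"],s["moment"],s["width"],yaw(s),s["qpos"])
E
```

```text
clock: 4.32
position: [0.5199, -0.1345, 0.1361]
ee_rot: [-0.001, 0.972, 0.235, 0.001]
contact_force: [-0.4, 6.6, 7.0]
width: 0.0111
clock: 5.2
position: [0.5188, -0.1356, 0.1361]
ee_rot: [-0.0, 0.834, 0.552, -0.0]
contact_force: [-2.6, 1.5, 7.2]
width: 0.0115
[ 0.51876845 -0.13563864  0.1361054 ] [-4.00764616  2.61900161  7.94562877] [ 0.42504233  0.41881663 -0.06426715] 0.011178625129748198 67.00765628080114 [-3.85396433e-01  3.09099877e-01  1.76216570e+00 -2.32954573e-04
  1.07125891e+00  1.60074541e-02]
```

View pics/wrist4.png

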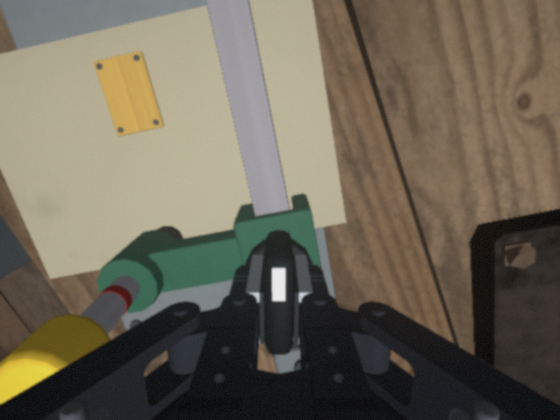

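Tool yaw has turned to 67°, so the wing stands 79° (1.38 rad) from across. I'll nudge it 3° more to reach the stop, then release and lift.

```bash
python3 -m jog '[0,0,0,0,0,-3,0,0,0,0,0,-3]'; python3 -m jog '[0,0,0,0,0,0,0,0,0,0,0,0,0,0,-15,0,0,0,0,0,-50,0,0,0,0,0,-95,0,0,0,0,0,-115,0,0,0]' 0.4
python3 - <<'E'
from h import *
d=get_image("wrist"); cv2.imwrite(f"pics/wrist5.png",d["frame"][:,:,::-1])
s=get_state();print(s["position"],s["contact_force"],s["moment"],s["width"],yaw(s),s["clock"])
E
```

```text
clock: 5.5
position: [0.5187, -0.1356, 0.1361]
ee_rot: [-0.001, 0.82, 0.573, -0.0]
contact_force: [-2.0, 2.2, 8.1]
width: 0.0113
clock: 6.25
position: [0.5207, -0.1365, 0.2541]
ee_rot: [0.003, 0.819, 0.574, 0.001]
contact_force: [0.1, -0.3, -0.5]
width: 0.0515
[ 0.52164511 -0.13684147  0.25596026] [1.12959888 0.68266081 0.85447677] [-0.00625454 -0.06596305 -0.01947874] 0.05163642339743445 70.03446566343429 6.3
```

View pics/wrist5.png

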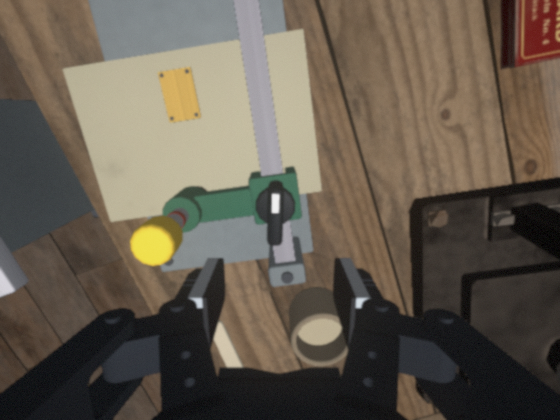

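```bash
python3 -c "
from h import *
print(delta((.437,-.1185,.25),-12),get_state()['position'])"
```

```text
(array([-11.7, -85.9,   5.2]), array([ 0.47, -0.35, 82.03])) [ 0.52164511 -0.13684147  0.25596026]
```

```bash
python3 -m jog '[-2,-10,0,0,0,10, -3,-21,0,0,0,20, -5,-32,0,0,0,30, -6,-43,0,0,0,40, -8,-54,0,0,0,50, -9,-65,0,0,0,60, -10,-76,0,0,0,70, -12,-86,0,0,0,80, -12,-86,0,0,0,82,-12,-86,0,0,0,82]'
python3 - <<'E'
from h import *
np.set_printoptions(precision=4,suppress=True)
d=get_image("wrist"); cv2.imwrite(f"pics/wrist6.png",d["frame"][:,:,::-1])
s=get_state();print(s["position"],yaw(s),s["clock"])
for n in("scene","side"):
    print(n,blobs(get_image(n)["frame"],(18,110,120),(32,255,255))[0])
E
```

```text
clock: 7.55
position: [0.4349, -0.118, 0.2504]
ee_rot: [0.0, 0.995, -0.103, 0.0]
contact_force: [-0.0, -0.4, -0.6]
width: 0.0511
[ 0.435  -0.118   0.2504] -11.869382647532516 7.6
scene [([305.8, 230.5], [301, 225, 11, 12, 110]), ([276.5, 240.3], [269, 235, 16, 11, 103])]
side [([324.4, 180.3], [318, 174, 13, 14, 152]), ([302.7, 242.2], [296, 236, 15, 13, 119])]
```

View pics/wrist6.png

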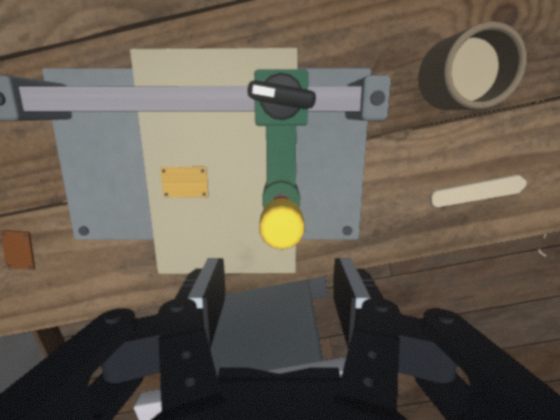

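Run:
```python
from h import *
np.set_printoptions(precision=4,suppress=True)
d=get_image("wrist")
_,m=blobs(d["frame"],(15,130,100),(32,255,255),100)
y=np.radians(78.1);e=np.array([np.cos(y),np.sin(y)]);n=np.array([e[1],-e[0]])
for c in cv2.findContours(m,cv2.RETR_EXTERNAL,cv2.CHAIN_APPROX_NONE)[0]:
    if cv2.contourArea(c)<200: continue
    print(cv2.boundingRect(c),cv2.minEnclosingCircle(c),cv2.minAreaRect(c))
cap=onz(d,(282,225.5),.172);pl=onz(d,(185.2,181.8),.022);fo=None
print(cap,pl,(pl-cap)[:2]@e,(pl-cap)[:2]@n)
print("posts",onz(d,(3,99),.094),onz(d,(377,98),.094))
print("knob",onz(d,(282,96),.105))
print("base corner screws",onz(d,(83,231),.01),onz(d,(347,231),.01))
a,b=get_image("scene"),get_image("side")
print(tri(a,(305.8,230.5),b,(324.4,180.3)))
```

```text
(260, 198, 44, 51) ((281.6717529296875, 222.98753356933594), 25.20831298828125) ((281.5, 223.0), (50.0, 43.0), 90.0)
(162, 168, 45, 28) ((185.26422119140625, 180.4027862548828), 23.75863265991211) ((184.0, 181.5), (27.0, 44.0), 90.0)
[ 0.4375 -0.1219  0.172 ] [ 0.4574 -0.0194  0.022 ] 0.10439055762093416 -0.001652346373170791
posts [0.5635 0.0818 0.094 ] [ 0.5016 -0.2146  0.094 ]
knob [ 0.5186 -0.1395  0.105 ]
base corner screws [0.4238 0.1197 0.01  ] [ 0.3593 -0.1857  0.01  ]
(array([ 0.4328, -0.1197,  0.1581]), np.float64(0.002223143040030281))
```

```bash
python3 -c "
from h import *
print(delta((.436,-.1205,.156),-11.9),get_state()['position'])"
```

```text
(array([ 1.8,  2.3, 94.2]), array([ 0.  ,  0.  , -0.04])) [ 0.43474338 -0.11785345  0.25018984]
```

```bash
python3 -m jog '[2,2,30,0,0,0, 2,2,60,0,0,0, 2,2,84,0,0,0, 2,2,94,0,0,0, 2,2,94,0,0,0]'; python3 -m jog '[0,0,0,0,0,0,0,0,0,0,0,0,0,0,0,0,0,0,0,0,0,0,0,0]' 1 50
python3 - <<'E'
from h import *
for n in("wrist","side","scene"):
    d=get_image(n); f=d["frame"][:,:,::-1]
    cv2.imwrite(f"pics/{n}7.png",f)
a=cv2.imread("pics/side7.png")[150:270,240:380];cv2.imwrite("pics/c7.png",cv2.resize(a,None,fx=4,fy=4,interpolation=cv2.INTER_CUBIC))
s=get_state();print(s["position"],yaw(s),s["clock"],s["contact_force"],s["width"])
E
```

```text
clock: 8.48
position: [0.436, -0.1201, 0.156]
ee_rot: [-0.0, 0.995, -0.104, -0.0]
contact_force: [0.0, -0.8, -0.4]
width: 0.0509
clock: 8.98
position: [0.4368, -0.1205, 0.1568]
ee_rot: [0.0, 0.995, -0.104, 0.001]
contact_force: [0.3, 0.4, 0.8]
width: 0.0294
[ 0.43683142 -0.12045514  0.15665529] -11.977941410826128 9.125 [ 3.0005863  -0.47745513  0.60754014] 0.02908499412928078
```

View pics/wrist7.png

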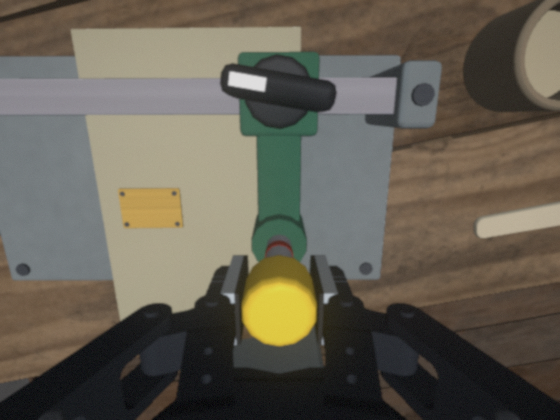

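View pics/c7.png

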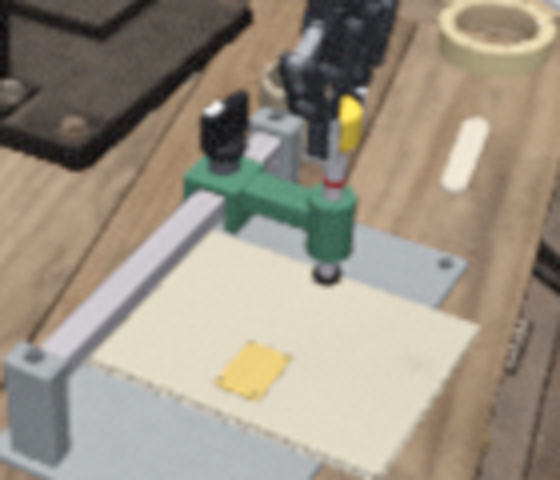

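Run:
```python
from h import *
np.set_printoptions(precision=4,suppress=True)
a=cv2.imread("pics/wrist7.png")[220:380,190:370];cv2.imwrite("pics/c8.png",cv2.resize(a,None,fx=3.7,fy=3.7,interpolation=cv2.INTER_CUBIC))
d=get_image("wrist");s=get_state();print(s["width"],s["position"])
p=s["position"]; R=Rt(s)
print("tcp px",proj(d,p),"tcp top proj",proj(d,p+[0,0,.172-p[2]]),"pad edges at z tcp-10", [proj(d,p+R.apply([x,.0155,-.01])) for x in(-.011,.011)])
print("cap top est", onz(d,(279.5,308.5),.172))
```

```text
0.029267671047495124 [ 0.4368 -0.1205  0.1566]
tcp px [275.7817 293.0918] tcp top proj [275.4363 314.2536] pad edges at z tcp-10 [array([313.6553, 329.893 ]), array([315.3655, 281.5598])]
cap top est [ 0.4389 -0.1225  0.172 ]
```

View pics/c8.png

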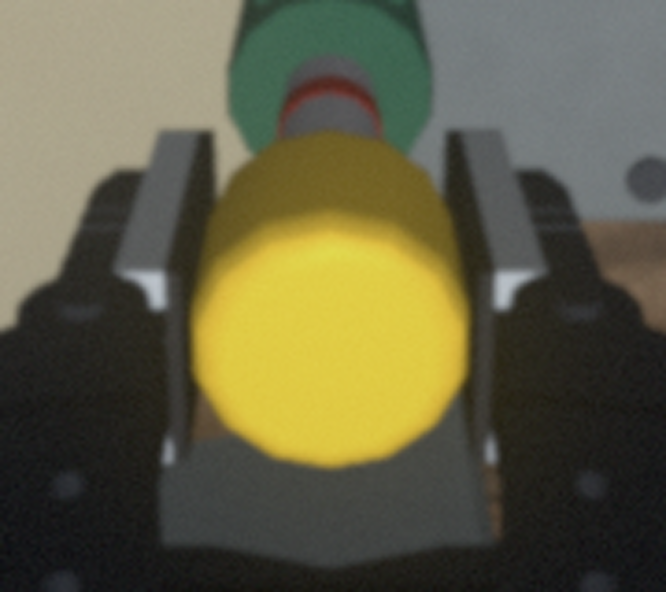

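The cap is centred between the pads, so I slide it along the bar, which is tool -y.

```bash
python3 -m jog '[0,-4,0,0,0,0, 0,-10,0,0,0,0, 0,-18,0,0,0,0, 0,-24,0,0,0,0,0,-24,0,0,0,0]'
python3 - <<'E'
from h import *
s=get_state();print(s["position"],yaw(s),s["contact_force"],s["width"])
for n in("scene","side"): print(n,blobs(get_image(n)["frame"],(65,90,30),(85,255,200))[0])
E
```

```text
clock: 9.8
position: [0.4419, -0.0957, 0.1565]
ee_rot: [-0.001, 0.995, -0.104, 0.001]
contact_force: [5.4, 0.4, 0.7]
width: 0.0297
[ 0.44192837 -0.09567035  0.15649514] -11.95805147692108 [5.37335791 0.39393046 0.66349321] 0.02970052640571589
scene [([305.2, 237.3], [293, 222, 30, 30, 226])]
side [([305.6, 205.8], [282, 195, 42, 25, 418])]
```

```bash
python3 -m jog '[0,-8,0,0,0,0, 0,-18,0,0,0,0, 1,-28,0,0,0,0, 1,-38,0,0,0,0, 1,-48,0,0,0,0,1,-58,0,0,0,0,1,-68,0,0,0,0,1,-74,0,0,0,0,1,-76,0,0,0,0,1,-76,0,0,0,0]'
python3 - <<'E'
from h import *
for n in("wrist","side","scene"):
    d=get_image(n); f=d["frame"][:,:,::-1]
    cv2.imwrite(f"pics/{n}9.png",f)
a=cv2.imread("pics/side9.png")[170:270,250:370];cv2.imwrite("pics/c9.png",cv2.resize(a,None,fx=6,fy=6,interpolation=cv2.INTER_CUBIC))
a=cv2.imread("pics/scene9.png")[190:290,220:340];cv2.imwrite("pics/d9.png",cv2.resize(a,None,fx=6,fy=6,interpolation=cv2.INTER_CUBIC))
s=get_state();print(s["position"],yaw(s),s["clock"],s["contact_force"],s["width"])
E
```

```text
clock: 11.15
position: [0.4575, -0.0219, 0.1562]
ee_rot: [-0.001, 0.995, -0.104, -0.0]
contact_force: [1.8, 1.0, 1.1]
width: 0.0293
[ 0.45746148 -0.02208869  0.15615734] -12.0118712342229 11.3 [1.12973753 0.96575851 1.21820963] 0.029128565300886103
```

View pics/wrist9.png

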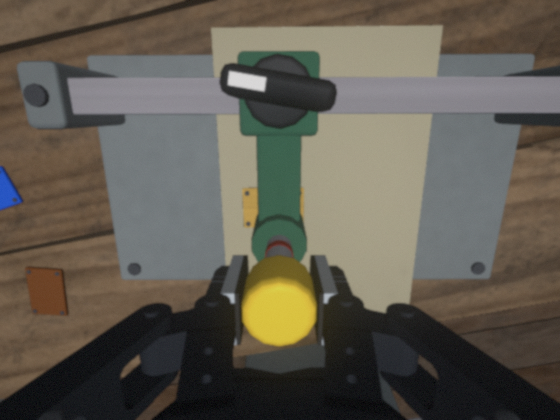

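View pics/c9.png

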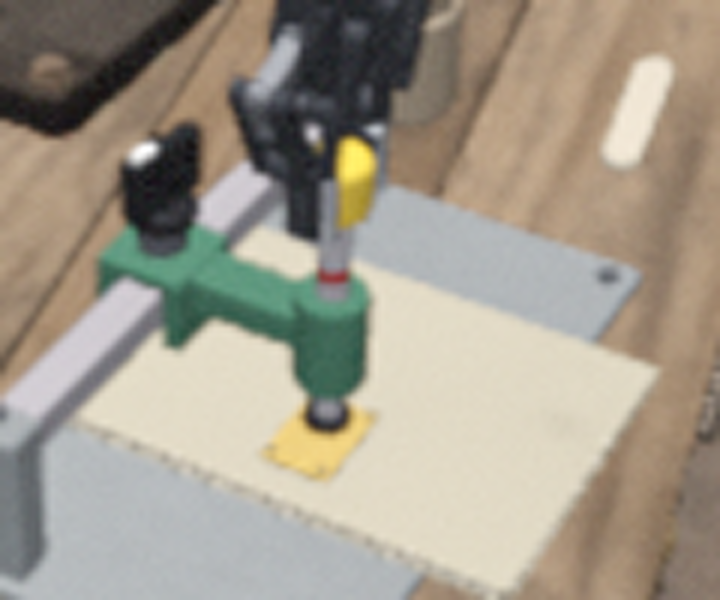

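View pics/d9.png

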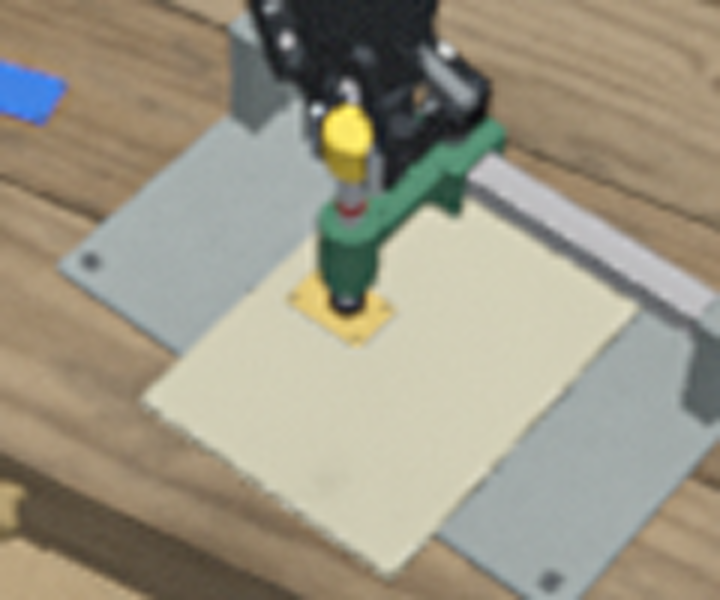

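Run:
```python
from h import *
np.set_printoptions(precision=4,suppress=True)
y=np.radians(78.1);e=np.array([np.cos(y),np.sin(y)]);n=np.array([e[1],-e[0]])
for nm,off,f,pl in(("side",(250,170),(327,421),(302.7,242.2)),("scene",(220,190),(347,304),(276.5,240.3))):
    d=get_image(nm); u=[(f[i]+.5)/6+off[i]-.5 for i in(0,1)]
    F=onz(d,u,.029);P=onz(d,pl,.022);D=(P-F)[:2];print(nm,F,P,"along",D@e,"lat",D@n)
```

```text
side [ 0.452  -0.0165  0.029 ] [ 0.4547 -0.0135  0.022 ] along 0.0034836116792311823 lat 0.0020109001804930597
scene [ 0.4519 -0.0226  0.029 ] [ 0.455  -0.0179  0.022 ] along 0.005287651576805036 lat 0.0021202930306348073
```

```bash
python3 -m jog '[0,-2,0,0,0,0, 0,-4.5,0,0,0,0, 0,-4.5,0,0,0,0,0,-4.5,0,0,0,0]'
python3 - <<'E'
from h import *
for n in("side","scene"):
    d=get_image(n); f=d["frame"][:,:,::-1]
    cv2.imwrite(f"pics/{n}10.png",f)
a=cv2.imread("pics/side10.png")[200:260,275:335]
b=cv2.imread("pics/scene10.png")[210:270,245:305]
cv2.imwrite("pics/c10.png",np.hstack([cv2.resize(x,None,fx=6.6,fy=6.6,interpolation=cv2.INTER_CUBIC) for x in (a,b)]))
s=get_state();print(s["position"],yaw(s),s["clock"],s["contact_force"],s["width"])
E
```

```text
clock: 11.9
position: [0.4583, -0.0181, 0.1561]
ee_rot: [0.0, 0.995, -0.104, -0.0]
contact_force: [-0.6, 0.1, 1.4]
width: 0.0291
[ 0.45833261 -0.01807401  0.15617258] -11.977952472753493 12.0 [-1.19790489 -0.50131222  1.50483981] 0.0287327889540214
```

View pics/c10.png

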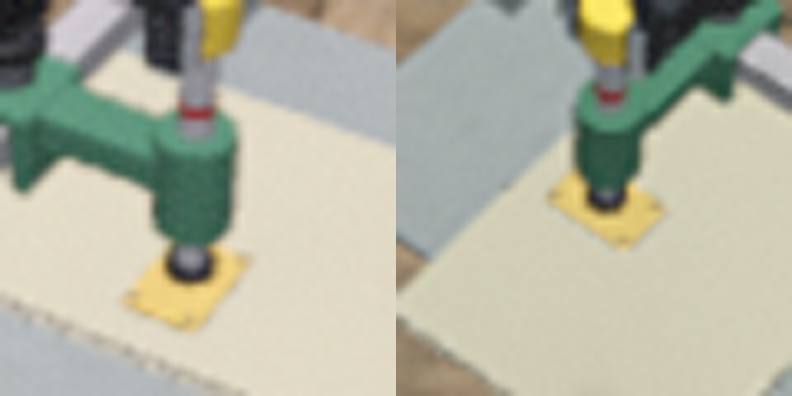

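Both views now show the foot centred over the plate within about 1-2 mm. I press down in stages.

```bash
python3 -m jog '[0,0,0,0,0,0,0,0,0,0,0,0]' 1 80; python3 -m jog '[0,0,2,0,0,0, 0,0,4,0,0,0, 0,0,6,0,0,0, 0,0,8,0,0,0, 0,0,9,0,0,0, 0,0,9,0,0,0]'
python3 - <<'E'
from h import *
s=get_state();print(s["position"],s["contact_force"],s["moment"],s["width"])
E
```

```text
clock: 12.25
position: [0.4583, -0.0181, 0.1562]
ee_rot: [-0.0, 0.995, -0.104, -0.0]
contact_force: [-1.4, -0.0, 0.7]
width: 0.0281
clock: 13.0
position: [0.4584, -0.0181, 0.1476]
ee_rot: [0.0, 0.995, -0.104, -0.0]
contact_force: [-4.7, -0.4, 7.1]
width: 0.0283
[ 0.45839467 -0.0181024   0.14756885] [-4.71787914 -0.39600029  7.08716013] [-0.04251619  0.61849671  0.02011855] 0.028307478792083455
```

```bash
python3 -m jog '[0,0,1,0,0,0, 0,0,2,0,0,0, 0,0,3,0,0,0, 0,0,4,0,0,0, 0,0,4.5,0,0,0, 0,0,4.5,0,0,0]'
python3 - <<'E'
from h import *
for n in("side","scene","wrist"):
    d=get_image(n); f=d["frame"][:,:,::-1]
    cv2.imwrite(f"pics/{n}11.png",f)
a=cv2.imread("pics/side11.png")[185:250,275:340]
b=cv2.imread("pics/scene11.png")[200:265,245:310]
cv2.imwrite("pics/c11.png",np.hstack([cv2.resize(x,None,fx=6.1,fy=6.1,interpolation=cv2.INTER_CUBIC) for x in (a,b)]))
a=cv2.imread("pics/wrist11.png")[200:380,190:370];cv2.imwrite("pics/d11.png",cv2.resize(a,None,fx=3.3,fy=3.3,interpolation=cv2.INTER_CUBIC))
s=get_state();print(s["position"],s["contact_force"],s["moment"],s["width"])
E
```

```text
clock: 13.75
position: [0.4584, -0.0181, 0.1436]
ee_rot: [0.0, 0.995, -0.104, -0.0]
contact_force: [-4.9, 0.1, 10.8]
width: 0.0288
[ 0.45843253 -0.01809365  0.14370993] [-5.40514721  0.33653413 10.54205765] [ 5.31138629e-03  7.79974902e-01 -4.74627917e-04] 0.028628203260269033
```

View pics/c11.png

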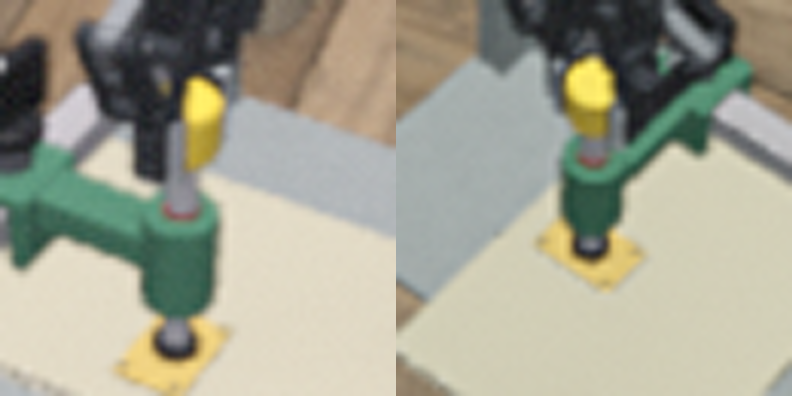

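View pics/d11.png

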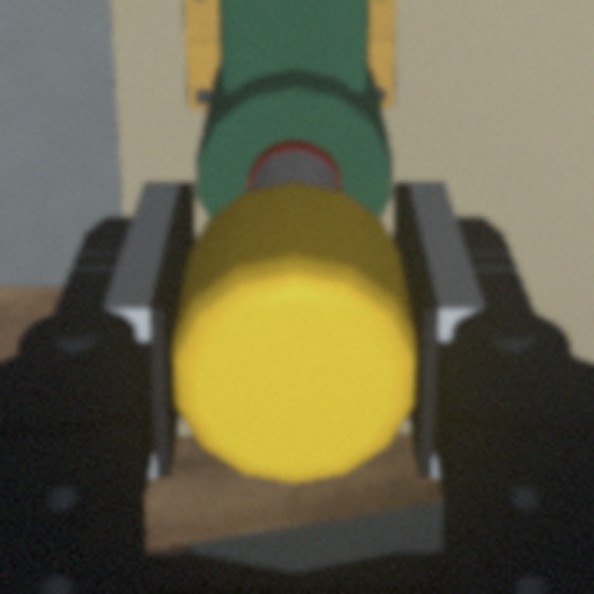

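```bash
python3 -m jog '[0,0,0.4,0,0,0, 0,0,0.9,0,0,0, 0,0,0.9,0,0,0, 0,0,0.9,0,0,0, 0,0,0.9,0,0,0, 0,0,0.9,0,0,0]'
python3 - <<'E'
from h import *
from numpy import *
for n in("side","scene","wrist"):
    d=get_image(n); f=d["frame"][:,:,::-1]
    cv2.imwrite(f"pics/{n}12.png",f)
    if n!="wrist":
        g=cv2.imread(f"pics/{n}10.png")[:,:,::-1].copy()
        for im in(g,d["frame"]): print(n,blobs(im,(18,110,120),(32,255,255))[0])
        p=array([.437,-.015,.172]);print("px per 14mm",proj(d,p)-proj(d,p-[0,0,.014]))
a=cv2.imread("pics/side12.png")[185:250,275:340]
b=cv2.imread("pics/wrist12.png")[225:290,245:310]
cv2.imwrite("pics/c12.png",np.hstack([cv2.resize(x,None,fx=6.1,fy=6.1,interpolation=cv2.INTER_CUBIC) for x in (a,b)]))
s=get_state();print(s["position"],s["contact_force"],s["width"],s["clock"])
E
```

```text
clock: 14.65
position: [0.4584, -0.0181, 0.1429]
ee_rot: [0.0, 0.995, -0.104, -0.0]
contact_force: [-5.9, -0.2, 11.0]
width: 0.0286
side [([308.0, 200.2], [305, 194, 7, 15, 77]), ([302.5, 243.4], [296, 237, 15, 12, 82])]
side [([307.7, 204.5], [305, 198, 7, 15, 75]), ([302.5, 243.4], [296, 237, 15, 12, 77])]
px per 14mm [ 0.26072497 -4.66046314]
scene [([276.4, 212.7], [273, 207, 8, 13, 85]), ([276.7, 241.3], [269, 236, 16, 10, 68])]
scene [([276.3, 215.3], [272, 210, 9, 12, 83]), ([276.8, 241.3], [269, 236, 16, 10, 65])]
px per 14mm [ 0.08709912 -3.07871622]
[ 0.4584068  -0.01809507  0.14286824] [-5.53343776  0.43979623 11.41788244] 0.028441461247325966 14.8
```

View pics/c12.png

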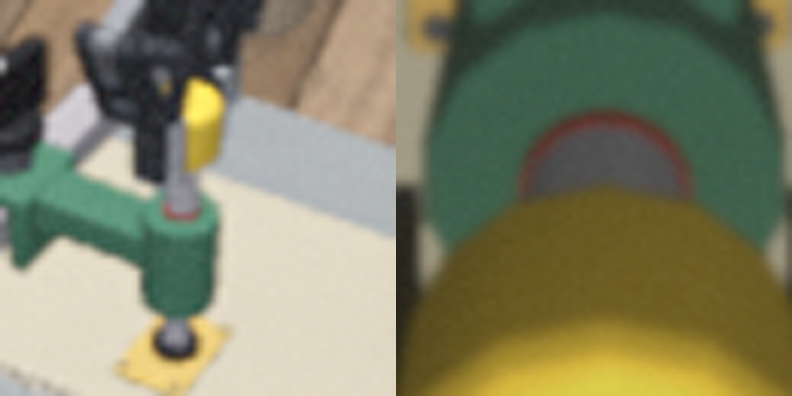

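```bash
python3 -c "
from rig import *
s=get_state();print(s['position'],s['contact_force']);print(sign_off())"
```

```text
[ 0.4584068  -0.01809507  0.14286824] [-5.53343776  0.43979623 11.41788244]
the job is handed in; nothing more can be done
None
```

The job is handed in with the arm still holding the cap down, at about 14.8 s of the 54 s allowed; no verdict is reported.

- **Knob:** I turned the wing anticlockwise to about 1.4 rad from straight across the bar. The wrist view then showed it lying nearly along the bar.
- **Carriage:** I gripped the yellow cap and slid the carriage about 104 mm along the bar. The side and scene views showed the raised foot about 1–2 mm from the brass plate's centre.
- **Press:** The tool went down 13.3 mm, with an upward reaction of about 11 N. The red band was about half visible at the barrel's mouth.
- **Travel estimates:** The camera estimates of the cap's drop were a little smaller: 12.9 mm from the side view and about 11.8 mm from the scene view. One pixel there is 3–5 mm of travel, so I relied on the tool's descent and the red band instead.
- **Plate and bystanders:** In both views the plate did not move during the press. I saw no shift of the booklet or bystanders in the later pictures, but did not measure them.

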